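# Two dice out of the cup

## Task

Pick up the orange dice cup, hold its spout over the blue tray and tip it little by little until exactly two of its three black dice have dropped into the tray. Keep the third die in the cup, level the cup again, and stand it upright on the bare shelf.

Things in the scene. Friction and masses are not known exactly. Their poses are not given: they have to be found in the camera images.
- cup: orange dice cup, 90 g: trough 96 mm long (x -47 to +49), 34 wide (y), open on top and at its spout end -x. Walls 4 thick, 55 high (30 high for x below -25): grip across y near x 0, from above, fingers outside. Origin: centre of underside, z up. Floor of the 26 mm channel: lip at x -47, z 10; rises 10 deg to x -17, rises 2 deg to x 13, falls 9 deg to the closed end. Lowering the spout turns it about -y
- tray: blue square tray, fixed to the shelf, 170 mm x 170 mm outside, walls 6 mm thick and 40 mm high, inner floor 6 mm up with a blue lining. Origin: centre of its underside; x and y along its sides, z up. (The tray of the same size in pale wood with a cork lining is not the one)
- die_1: black stone die with white pips, a 22 mm cube of 30 g; at the start it lies in the orange cup, nearest the spout. Origin: the cube's centre; its axes run along its edges. Friction 0.5 to 0.7: lets go at about 17 to 25 degrees of cup tilt and slides out within about 1 s
- die_2: black stone die with white pips, a 22 mm cube of 30 g; at the start it lies in the orange cup, in the middle, behind die_1. Origin: the cube's centre; its axes run along its edges. Lets go about 8 degrees of tilt after die_1
- die_3: black stone die with white pips, a 22 mm cube of 30 g; at the start it lies in the orange cup, at the closed end. Origin: the cube's centre; its axes run along its edges. Lets go about 11 degrees of tilt after die_2; it must stay in the cup
Things that resemble listed ones, but are neither listed nor needed, are in the scene too. What is shaped like the die_3 but brown or red is not meant. There is more than one size of the cup; the one meant has the size given above.

How it is judged:
On the way, in this order (a step that is already met when the one before it is completed fails the run):
1. the cup is lifted off the shelf with all three dice in it (height (world z) of cup above 0.03 m and x of die_1 in the frame of cup between -0.05 and 0.05 m and y of die_1 in the frame of cup between -0.015 and 0.015 m and z of die_1 in the frame of cup between 0.005 and 0.06 m and x of die_2 in the frame of cup between -0.05 and 0.05 m and y of die_2 in the frame of cup between -0.015 and 0.015 m and z of die_2 in the frame of cup between 0.005 and 0.06 m and x of die_3 in the frame of cup between -0.05 and 0.05 m and y of die_3 in the frame of cup between -0.015 and 0.015 m and z of die_3 in the frame of cup between 0.005 and 0.06 m), for 0.2 s.
2. the two dice from the spout end lie in the blue tray while the cup is still up off the shelf with the third die in it (x of die_1 in the frame of tray between -0.079 and 0.079 m and y of die_1 in the frame of tray between -0.079 and 0.079 m and z of die_1 in the frame of tray between 0.005 and 0.06 m and x of die_2 in the frame of tray between -0.079 and 0.079 m and y of die_2 in the frame of tray between -0.079 and 0.079 m and z of die_2 in the frame of tray between 0.005 and 0.06 m and x of die_3 in the frame of cup between -0.05 and 0.05 m and y of die_3 in the frame of cup between -0.015 and 0.015 m and z of die_3 in the frame of cup between 0.005 and 0.06 m and height (world z) of cup above 0.02 m), for 0.2 s.
At the end, for the whole second after the job is handed in: Exactly two dice (die_1 and die_2) lie still inside the blue tray, die_3 lies still in the cup, and the cup stands released on the shelf itself (not in a tray or on another thing), upright within about 6 degrees; where on the shelf does not matter (x of die_1 in the frame of tray between -0.079 and 0.079 m and y of die_1 in the frame of tray between -0.079 and 0.079 m and z of die_1 in the frame of tray between 0.005 and 0.06 m and x of die_2 in the frame of tray between -0.079 and 0.079 m and y of die_2 in the frame of tray between -0.079 and 0.079 m and z of die_2 in the frame of tray between 0.005 and 0.06 m and x of die_3 in the frame of cup between -0.05 and 0.05 m and y of die_3 in the frame of cup between -0.015 and 0.015 m and z of die_3 in the frame of cup between 0.005 and 0.06 m and height (world z) of cup between -0.004 and 0.004 m and angle between cup's own z axis and vertical below 0.1 rad and linear speed of each of cup, die_1, die_2, die_3 below 0.02 m/s); the robot touches nothing.
It fails at once if the third die comes out of the cup (distance between die_3 and cup above 0.08 m).
It fails at once if a die falls on the shelf ((height (world z) of die_1 below 0.014 m and not ((x of die_1 in the frame of tray between -0.079 and 0.079 m and y of die_1 in the frame of tray between -0.079 and 0.079 m and z of die_1 in the frame of tray between 0.005 and 0.06 m))) or (height (world z) of die_2 below 0.014 m and not ((x of die_2 in the frame of tray between -0.079 and 0.079 m and y of die_2 in the frame of tray between -0.079 and 0.079 m and z of die_2 in the frame of tray between 0.005 and 0.06 m))) or (height (world z) of die_3 below 0.014 m and not ((x of die_3 in the frame of tray between -0.079 and 0.079 m and y of die_3 in the frame of tray between -0.079 and 0.079 m and z of die_3 in the frame of tray between 0.005 and 0.06 m)))).
It also fails if it takes over 72 s, if anything falls off the work surface, if the arm or the gripper's body presses on something with over 40 N, if the wrist force passes 120 N, or if a joint passes its speed limit or range.

## Robot

A 7-joint arm with a two-finger parallel gripper is mounted at the origin on the work surface. World frame = base frame: x ahead of the robot, y to its left, z up, the work surface at z = 0. Lengths are in m, angles in rad, forces in N, time in s.
With the tool pointing down it reaches from about 0.4 to 0.9 m from the base axis. Payload 5.5 kg.
Tool frame: the origin (TCP) lies at the centre of the arm's flange, where the gripper is bolted on; the fingertips stand 178 mm ahead of it and the grasp point (between the pads) lies 159 mm ahead of it (bot.pinch_z is the distance from the TCP to the grasp point, in m); z points along the fingers, y is the line along which they close (so a half turn about z gives the same grasp; the last joint's range is limited). The gripper opens to 92 mm and grips with 3 to 60 N. Pads are 19 mm wide; open, the fingers measure 130 mm over their backs; the gripper's body (75 mm by 190 mm) begins 47 mm behind the grasp point.
Start: joints at [1.486, 0.501, -0.427, 1.55, 0.221, 1.138, -0.21], TCP at [0.222, -0.611, 0.405] pointing down, gripper open.
Joint ranges: [-2.88, 2.88], [-0.31, 2.03], [-1.54, 1.56], [0.2, 2.42], [-1.41, 4.55], [0.19, 2.02], [-2.57, 2.57]. Speed limits (rad/s): [2.57, 2.57, 3.14, 3.14, 3.14, 3.14, 3.14].

## Interface

Orientations are given as a rotation vector (axis times angle).
In Python, from station import state, viewer, order, bot gives the robot as it stands.
- The arm moves only by the shell command python3 -m pendant 'ROWS' [OPENING] [FORCE]. ROWS is a JSON object of lists of equal length, an entry for each row: "slide": the shift along the world's x, y, z in units of 25 mm (1.0 is 25 mm), a list of three; "roll": the turn about the world's z in units of 5 degrees (1.0 is 5 degrees). A call has 1 to 10 rows; each row shifts and turns the commanded pose from where the row before left it; what a row does not reach is not made up. A row lasts 1/12 s, in which the tool goes at most 41.7 mm and 7.16 degrees, less where a joint would pass 70% of its speed; a pose out of reach is approached as far as the arm can. A call is refused whole if a number of a shift passes 1 or a number of a turn 1, either way. A call with a gripper value outside its range is refused whole. OPENING is the gripper command: -1 is shut, 1 is fully open, values between are in proportion, set as the call begins (- or left out, the last holds). The fingers move at their own pace and stop on an object; FORCE is the grip in N (left out, the last holds). Time passes only in rows, so rows that do not move let the fingers close. It gives the time, the measured TCP pose, the force, the opening and the grip force at its end, in the units of the state.
- state(): the state, without advancing time (a new reading comes with each control period).
- viewer.capture(name): name is "side" or "top"; returns a dict with "img" (420x560x3 uint8, red, green, blue), "intrinsics" (3x3 intrinsics, pixels), "R" (3x3) and "t" (3): a world point X has camera coordinates R X + t. Camera axes: x right, y down, z forward; pixel columns grow to the right and rows downward; lengths in m; the calibration is good to about 2 mm. A picture is of the moment at which its call begins. There is no depth.
- order.hand_in(): hands the job in; it is judged then, once.
The state is a dict: "clock": time; "joints": joint angles; "dq": joint speeds; "joint_efforts": joint torques, N m; "tcp_pos": TCP position; "eef_rot": TCP orientation; "contact_force": force on the tool from outside, world axes, zero at the start; "moment": the same for the moment, N m; "grip_width": finger opening in m; "finger_force": force on a finger pad.
Only numpy, scipy, OpenCV 4.12 (cv2) and the standard library are available. Lean on these libraries where they do the work, as an engineer would, in place of code of your own. Each camera call takes 0.05 s, during which the arm holds its last target. There are 200 camera calls.

## Working session

There is one attempt and no reset: what is moved stays moved. The work goes in short steps, Python scripts to look and compute and a shell command to move; the robot and the scene stay as the last step left them, time stands still between calls to the robot, and variables do not carry over. Pictures are saved under pics/ and viewed, at most 10 in all, crops included, and the job is handed in when it is done.

```bash
ls; mkdir -p pics
python3 - <<'E'
from station import state, viewer, order, bot
import cv2,numpy as np
print(state()); print([a for a in dir(bot) if a[0]!='_'])
for n in("side","top"):
    c=viewer.capture(n); cv2.imwrite(f"pics/{n}0.png",c["img"][...,::-1]); np.savez(f"{n}0.npz",**c)
    print(n,c["intrinsics"],c["R"],c["t"], -c["R"].T@c["t"])
E
python3 -m pendant --help
```

```text
pics
{'clock': 0.0, 'joints': array([ 1.48619591,  0.50187623, -0.42676867,  1.55148608,  0.22080191,
        1.13826031, -0.21026475]), 'dq': array([-1.85703546e-03, -6.72549828e-04,  8.84280694e-04,  1.07604358e-03,
        2.96435901e-04,  1.40459394e-03, -4.12663795e-05]), 'joint_efforts': array([-2.17907941e-04, -5.66611755e+01, -5.81566483e+00, -2.79115248e+01,
       -6.83672167e-02,  3.11019458e-02,  2.57551301e-04]), 'tcp_pos': array([ 0.22135497, -0.61076389,  0.40364319]), 'eef_rot': array([-3.09226264e+00, -5.43357029e-01,  4.34682644e-04]), 'contact_force': array([ 0.22369021, -1.44216741, -1.7259174 ]), 'moment': array([-0.00532446,  0.02320259, -0.00707644]), 'finger_force': 0.0, 'grip_width': 0.09167387727571401}
['PlanningError', 'pinch_z']
side [[450.17266105   0.         267.92746195]
 [  0.         450.17266105 208.85910376]
 [  0.           0.           1.        ]] [[-0.83026187 -0.55727482  0.01048861]
 [-0.42525141  0.62117617 -0.65825634]
 [ 0.36031441 -0.55098543 -0.75272078]] [0.44935785 0.24621271 0.69672825] [0.22674576 0.48136146 0.68179977]
top [[475.06942621   0.         279.1711885 ]
 [  0.         475.06942621 208.11360896]
 [  0.           0.           1.        ]] [[ 0.01496058 -0.99932233  0.03363118]
 [-0.99891875 -0.0164183  -0.04349438]
 [ 0.04401707 -0.03294411 -0.99848745]] [-0.0087072   0.52737783  0.94833374] [0.485195   0.03119936 0.97013014]invalid input: not JSON, or not a number
```

View pics/top0.png

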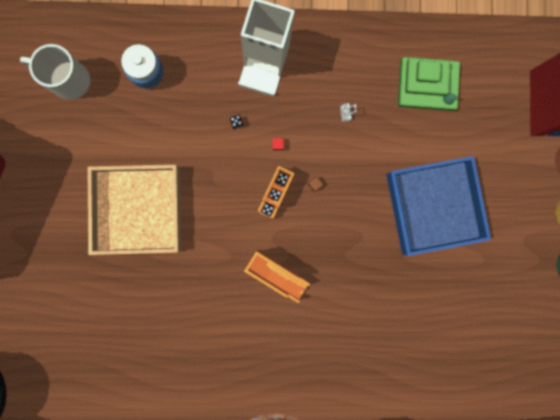

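View pics/side0.png

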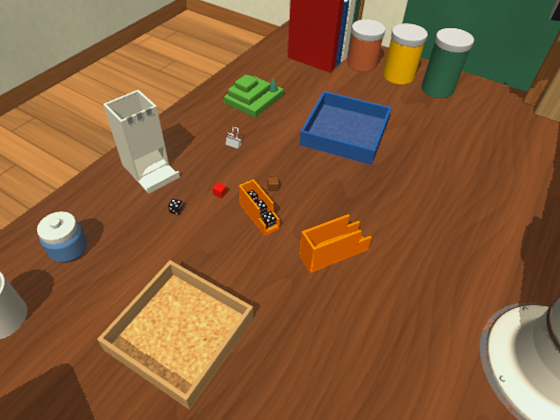

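The top view shows the dice-filled cup at about (276,192), a larger empty cup at (277,277) and the blue tray at (440,206). The side view has that cup at (260,205) and the tray at (346,127). Next I'll zoom in and measure.

```bash
cat > h.py <<'E'
import numpy as np,cv2
from station import state, viewer, order, bot
def ray(c,uv,z):
    d=c["R"].T@np.linalg.inv(c["intrinsics"])@np.array([uv[0],uv[1],1.]); o=-c["R"].T@c["t"]
    return o+d*(z-o[2])/d[2]
def proj(c,X):
    p=c["intrinsics"]@(c["R"]@np.array(X)+c["t"]); return p[:2]/p[2]
def big(m):
    cs,_=cv2.findContours(m.astype(np.uint8)*255,cv2.RETR_EXTERNAL,cv2.CHAIN_APPROX_NONE); return sorted(cs,key=cv2.contourArea)[::-1]
def masks(c):
    h=cv2.cvtColor(c["img"],cv2.COLOR_RGB2HSV).astype(int); H,S,V=h[...,0],h[...,1],h[...,2]
    return (H>=8)&(H<=22)&(S>190)&(V>130),(H>100)&(H<125)&(S>130)
def tri(c1,u1,c2,u2):
    P=[c["intrinsics"]@np.c_[c["R"],c["t"]] for c in(c1,c2)]
    x=cv2.triangulatePoints(P[0],P[1],np.array(u1,float),np.array(u2,float))[:,0]; return x[:3]/x[3]
E
python3 - <<'E'
from h import *
c=dict(np.load("top0.npz")); s=dict(np.load("side0.npz"))
o,b=masks(c)
for n,m in(("o",o),("b",b)):
    for k in big(m)[:3]:
        if cv2.contourArea(k)<100: continue
        r=cv2.minAreaRect(k); B=cv2.boxPoints(r); print(n,cv2.contourArea(k),r)
        for z in (.04,): print(np.round([ray(c,p,z)[:2] for p in B],4).tolist())
a=cv2.resize(c["img"][150:310,230:330],None,fx=4,fy=4,interpolation=2)[:600]
d=cv2.resize(s["img"][165:275,230:330],None,fx=4,fy=4,interpolation=2)
cv=np.zeros((600,800,3),np.uint8); cv[:600,:400]=a[:600]; cv[:440,400:]=d
cv2.imwrite("pics/z.png",cv[...,::-1])
E
```

```text
b 7145.0 ((438.23077392578125, 205.65383911132812), (84.13380432128906, 87.66390991210938), 78.69007110595703)
[[0.5994, -0.2123], [0.6372, -0.3853], [0.4731, -0.418], [0.4368, -0.2459]]
```

View pics/z.png

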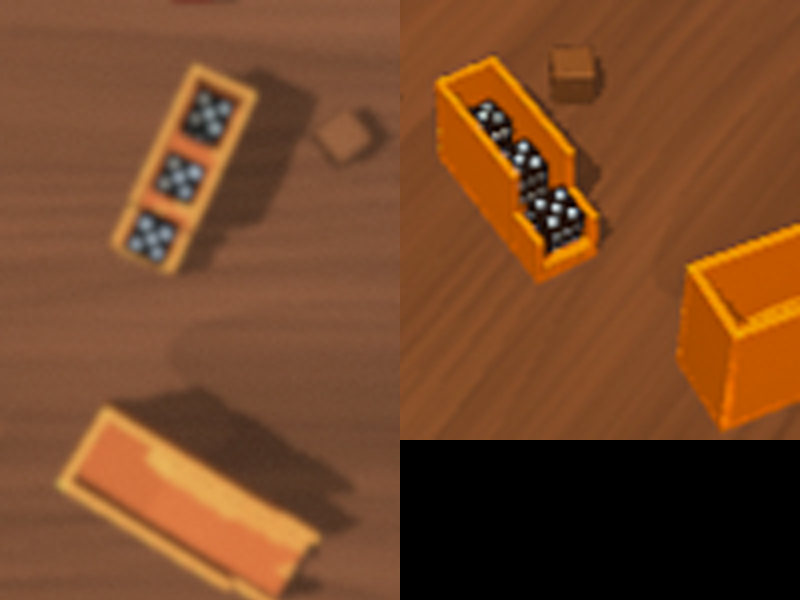

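The crop shows the cup with dice: closed end at top-view pixels (279,166)/(294,173), spout end at (258,211)/(273,218), pointing to the lower left. The tray rim is clear.

Run:
```python
from h import *
c=dict(np.load("top0.npz")); s=dict(np.load("side0.npz"))
A=[ray(c,(279.2,165.8),.055),ray(c,(294.5,173.2),.055)]; B=[ray(c,(258.2,210.8),.03),ray(c,(273.5,218.5),.03)]
e=(A[0]+A[1])[:2]/2; f=(B[0]+B[1])[:2]/2; u=(e-f); L=np.linalg.norm(u); u/=L
print("closed",e,"spout",f,"L",L,"W",np.linalg.norm(A[0]-A[1]),np.linalg.norm(B[0]-B[1]),"ang x",np.degrees(np.arctan2(u[1],u[0])))
o=(e+f)/2-u*.001; print("origin",o)
v=np.array([-u[1],u[0]])
for x,y,z in((.049,.017,.055),(.049,-.017,.055),(-.047,.017,0),(-.047,-.017,0)):
    print(x,y,z,"side crop",(proj(s,[*(o+u*x+v*y),z])-[230,165])*4+[400,0])
# tray corners by approx of hull
k=big(masks(c)[1])[0]; h=cv2.convexHull(k); q=cv2.approxPolyDP(h,6,True)[:,0]; print(q.tolist())
print(np.round([ray(c,p,.04)[:2] for p in q],4).tolist())
S=state(); from scipy.spatial.transform import Rotation as R
M=R.from_rotvec(S["eef_rot"]).as_matrix(); print(M.round(3), "finger line deg",np.degrees(np.arctan2(M[1,1],M[0,1])))
```

```text
closed [ 0.60064304 -0.01275811] spout [0.51325909 0.02635636] L 0.09573868396888353 W 0.03291715690542661 0.03389000155225092 ang x -24.114062103559174
origin [0.55603833 0.00720768]
0.049 0.017 0.055 side crop [435.90905173  79.00731263]
0.049 -0.017 0.055 side crop [496.15198645  53.11873343]
-0.047 0.017 0 side crop [539.55175745 282.28156178]
-0.047 -0.017 0 side crop [599.17207652 253.22804999]
[[472, 158], [489, 237], [404, 253], [388, 175]]
[[0.6327, -0.3833], [0.4757, -0.4171], [0.4417, -0.2469], [0.5954, -0.2143]]
[[ 0.94   0.341 -0.001]
 [ 0.341 -0.94   0.002]
 [ 0.    -0.002 -1.   ]] finger line deg -70.0701847840449
```

```bash
python3 - <<'E'
from h import *
c=dict(np.load("top0.npz"))
a=np.radians(-24.1);u=np.array([np.cos(a),np.sin(a)]);v=np.array([-u[1],u[0]]);o=np.array([.556,.0072])
for n,p in(("brown",(230+345/4,150+133/4)),("red",(279,144))):
    w=ray(c,p,.016)[:2]; print(n,w,"cup frame",(w-o)@u,(w-o)@v)
t=o-.008*u; S=state(); d=np.array([*t,.191])-S["tcp_pos"]; print(t,d,d/.025)
E
python3 -m pendant '{"slide":[[0,0,0]],"roll":[0]}' 0.3 20
```

```text
brown [ 0.57878953 -0.07451042] cup frame 0.05416791124034688 -0.06528240495542188
red [0.65708136 0.00200895] cup frame 0.0943901829086309 0.03653602796957891
[0.54869733 0.01046664] [ 0.32732081  0.6212744  -0.21278166] [13.09283225 24.85097591 -8.51126621]
clock: 0.18
tcp_pos: [0.2214, -0.6109, 0.404]
eef_rot: [-3.093, -0.543, 0.0]
contact_force: [-0.4, -1.0, 0.5]
grip_width: 0.0889
finger_force: 0.0
```

```bash
python3 -m pendant '{"slide":[[0.5,1,0],[0.5,1,0],[0.5,1,0],[0.5,1,0],[0.5,1,0],[0.5,1,0],[0.5,1,0],[0.5,1,0],[0.5,1,0],[0.5,1,0]],"roll":[-0.4,-0.4,-0.4,-0.4,-0.4,-0.4,-0.4,-0.4,-0.4,-0.4]}' 0.3 20
python3 -m pendant '{"slide":[[0.5,1,0],[0.5,1,0],[0.5,1,0],[0.5,1,0],[0.5,1,0],[0.5,1,0],[0.5,1,0],[0.5,1,0],[0.5,1,0],[0.5,1,0]],"roll":[-0.4,-0.4,-0.4,-0.4,-0.4,-0.4,-0.4,-0.4,-0.4,-0.4]}'
python3 -m pendant '{"slide":[[0.6,1,0],[0.6,1,0],[0.6,1,-0.5],[0.6,1,-0.5],[0.6,0.8,-0.5],[0,0,-0.5],[0,0,-0.5],[0,0,0],[0,0,0]],"roll":[-0.4,-0.4,0,0,0,0,0,0,0]}'
```

```text
clock: 1.02
tcp_pos: [0.3469, -0.3597, 0.4047]
eef_rot: [3.142, -0.005, -0.0]
contact_force: [0.3, -0.1, -0.5]
grip_width: 0.0596
finger_force: 0.0
clock: 1.85
tcp_pos: [0.4718, -0.1098, 0.4047]
eef_rot: [3.093, -0.55, -0.0]
contact_force: [0.7, -0.2, -0.2]
grip_width: 0.0596
finger_force: 0.0
clock: 2.6
tcp_pos: [0.5457, 0.0076, 0.3412]
eef_rot: [3.071, -0.657, -0.004]
contact_force: [-0.6, -0.1, 1.3]
grip_width: 0.06
finger_force: 0.0
```

```bash
python3 -m pendant '{"slide":[[0.12,0.12,-0.6],[0,0,-0.6],[0,0,-0.6],[0,0,-0.6],[0,0,-0.6],[0,0,-0.6],[0,0,-0.6],[0,0,-0.6],[0,0,-0.6],[0,0,-0.6]],"roll":[0,0,0,0,0,0,0,0,0,0]}'
python3 -m pendant '{"slide":[[0,0,0],[0,0,0],[0,0,0],[0,0,0]],"roll":[0,0,0,0]}' -0.5 20
python3 -m pendant '{"slide":[[0,0,0],[0,0,0],[0,0,0],[0,0,0]],"roll":[0,0,0,0]}'
```

```text
clock: 3.43
tcp_pos: [0.55, 0.0102, 0.1926]
eef_rot: [3.071, -0.659, 0.003]
contact_force: [-0.5, -0.5, 0.5]
grip_width: 0.0597
finger_force: 0.0
clock: 3.77
tcp_pos: [0.5503, 0.0115, 0.1937]
eef_rot: [-3.072, 0.656, -0.004]
contact_force: [0.2, -0.2, 0.5]
grip_width: 0.0378
finger_force: 0.0
clock: 4.1
tcp_pos: [0.5502, 0.0116, 0.1936]
eef_rot: [3.072, -0.656, 0.003]
contact_force: [-1.3, -1.1, 6.8]
grip_width: 0.034
finger_force: 20.0
```

```bash
python3 -m pendant '{"slide":[[0,0,0.2],[0,0,0.4],[0,0,0.5],[0,0,0.5],[0,0,0.5],[0,0,0.5],[0,0,0.5],[0,0,0.4],[0,0,0.1],[0,0,0]],"roll":[0,0,0,0,0,0,0,0,0,0]}'
python3 - <<'E'
from h import *
c=viewer.capture("top"); s=viewer.capture("side")
cv=np.zeros((420,800,3),np.uint8); cv[:,:400]=c["img"][:,160:560]; cv[:,400:]=s["img"][:,130:530]
cv2.imwrite("pics/lift.png",cv[...,::-1])
q=cv2.cvtColor(dict(np.load("top0.npz"))["img"],cv2.COLOR_RGB2HSV)
print(q[207,382:396].tolist(), q[207,482:496].tolist(),q[150:172,435].tolist())
E
```

```text
clock: 4.93
tcp_pos: [0.55, 0.0119, 0.2834]
eef_rot: [-3.072, 0.655, -0.003]
contact_force: [-0.2, -0.8, -1.2]
grip_width: 0.0339
finger_force: 20.0
[[11, 141, 127], [11, 138, 129], [11, 143, 127], [11, 141, 128], [11, 139, 128], [11, 141, 127], [11, 142, 126], [11, 141, 125], [11, 138, 124], [10, 121, 112], [177, 62, 91], [119, 69, 85], [109, 139, 88], [107, 165, 88]] [[107, 151, 160], [109, 132, 147], [117, 74, 107], [178, 56, 82], [10, 129, 85], [11, 139, 92], [11, 140, 104], [11, 142, 120], [11, 141, 123], [11, 142, 122], [11, 141, 123], [11, 138, 124], [11, 145, 121], [11, 140, 122]] [[11, 140, 140], [11, 143, 141], [11, 141, 143], [11, 143, 141], [11, 140, 140], [11, 141, 141], [11, 140, 138], [11, 141, 136], [11, 140, 137], [12, 141, 136], [11, 138, 135], [9, 120, 128], [174, 53, 115], [116, 74, 135], [109, 137, 160], [108, 155, 155], [107, 153, 132], [109, 126, 123], [109, 112, 134], [109, 110, 146], [109, 110, 146], [110, 107, 145]]
```

View pics/lift.png

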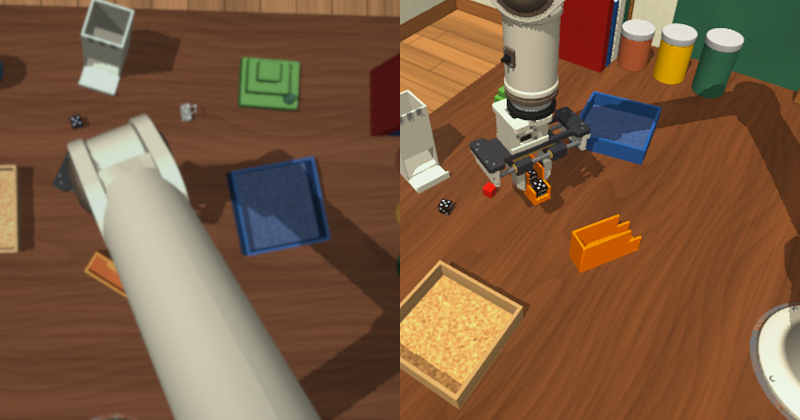

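The lift is good: all the dice are in the cup, at about (538,188) in the composite. Now I'll carry it to the tray, with its closed end toward the far (+x) wall.

```bash
python3 -m pendant '{"slide":[[0,-0.3,0],[0.1,-0.6,0],[0.1,-0.9,0],[0.1,-0.9,0],[0.1,-0.9,0],[0.1,-0.9,0],[0.1,-0.9,0],[0.1,-0.9,0]],"roll":[0.2,0.4,0.5,0.5,0.5,0.5,0.5,0.5]}'
python3 -m pendant '{"slide":[[0.1,-0.9,0],[0.1,-0.9,0],[0.1,-0.9,0],[0.1,-0.9,0],[0,-0.9,0],[0,-0.9,0],[0,-0.7,0],[0,-0.4,0],[0,-0.2,0],[0,0,0]],"roll":[0.5,0.5,0.5,0.5,0.5,0.5,0.4,0.2,0,0]}'
python3 - <<'E'
from h import *
c=viewer.capture("top"); s=viewer.capture("side")
cv=np.zeros((600,800,3),np.uint8); cv[:420,:300]=c["img"][:,260:560]; cv[:600,300:]=cv2.resize(s["img"][40:240,250:417],None,fx=3,fy=3,interpolation=2)[:600,:500]
cv2.imwrite("pics/pre.png",cv[...,::-1])
E
```

```text
clock: 5.7
tcp_pos: [0.5666, -0.1466, 0.281]
eef_rot: [-3.137, 0.163, 0.003]
contact_force: [0.1, 0.6, -2.0]
grip_width: 0.034
finger_force: 20.0
clock: 6.53
tcp_pos: [0.5763, -0.3145, 0.2809]
eef_rot: [-3.124, -0.322, 0.003]
contact_force: [0.6, -0.4, -1.3]
grip_width: 0.0337
finger_force: 20.0
```

View pics/pre.png

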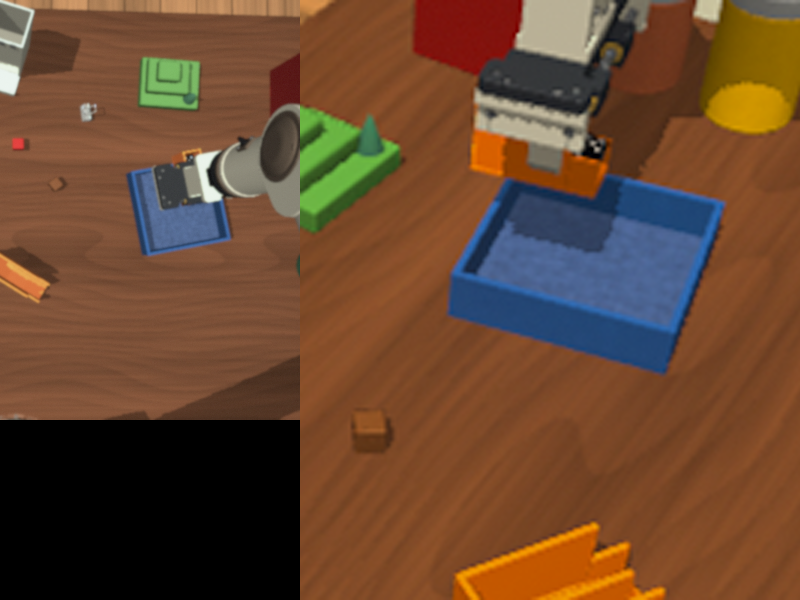

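The cup hangs over the far tray wall, in the side crop at (540,160) with its spout toward the camera side. Next I'll descend to touch the wall and let it pivot the cup.

```bash
python3 -m pendant '{"slide":[[0,0,-0.3],[0,0,-0.4],[0,0,-0.4],[0,0,-0.3],[0,0,-0.2],[0,0,-0.1],[0,0,0]],"roll":[0,0,0,0,0,0,0]}' - 14
python3 -m pendant '{"slide":[[0,0,-0.05],[0,0,-0.05],[0,0,-0.05],[0,0,0],[0,0,0]],"roll":[0,0,0,0,0]}'
python3 -m pendant '{"slide":[[0,0,-0.05],[0,0,-0.05],[0,0,-0.05],[0,0,0],[0,0,0]],"roll":[0,0,0,0,0]}'
```

```text
clock: 7.22
tcp_pos: [0.5768, -0.3129, 0.2387]
eef_rot: [-3.124, -0.327, 0.002]
contact_force: [-0.1, -0.9, -1.3]
grip_width: 0.0338
finger_force: 14.0
clock: 7.63
tcp_pos: [0.5771, -0.3132, 0.2361]
eef_rot: [3.124, 0.326, 0.0]
contact_force: [0.6, 0.6, -1.3]
grip_width: 0.0341
finger_force: 14.0
clock: 8.05
tcp_pos: [0.5769, -0.3133, 0.2327]
eef_rot: [3.124, 0.326, -0.001]
contact_force: [-3.4, 0.2, 4.9]
grip_width: 0.034
finger_force: 14.0
```

```bash
python3 -m pendant '{"slide":[[0,0,-0.06],[0,0,-0.06],[0,0,-0.06],[0,0,0],[0,0,0]],"roll":[0,0,0,0,0]}'
cat >> h.py <<'E'
def look(name,f=4,box=(60,190,270,420)):
    s=viewer.capture("side"); r0,r1,c0,c1=box
    im=cv2.resize(s["img"][r0:r1,c0:c1],None,fx=f,fy=f,interpolation=2); cv2.imwrite(f"pics/{name}.png",im[...,::-1]); return s
E
python3 -c "
from h import *
s=look('t1')"
```

```text
clock: 8.47
tcp_pos: [0.5761, -0.3136, 0.2281]
eef_rot: [3.124, 0.325, -0.004]
contact_force: [-6.1, 0.6, 6.5]
grip_width: 0.0338
finger_force: 14.0
```

View pics/t1.png

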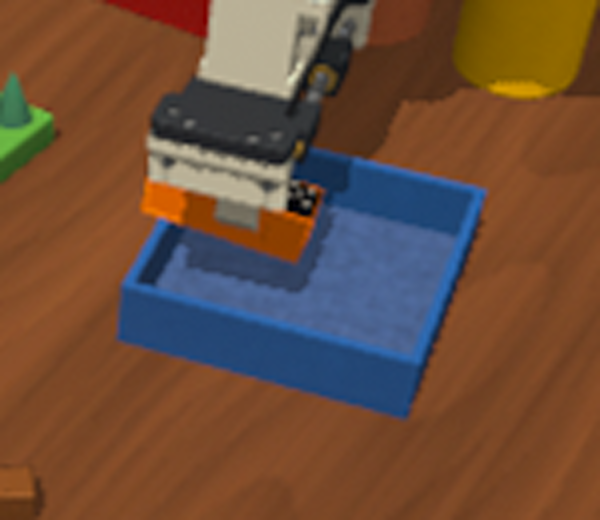

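The picture shows the cup tipping with the spout down at (295,258), and the front die is still in place at (303,197). I'll measure the tilt by casting rays onto the cup's side-face plane.

```bash
cat >> h.py <<'E'
def tilt(name,dbg=False):
    s=look(name); S=state(); p=S["tcp_pos"]; r=S["eef_rot"]; a=2*np.arctan2(r[1],r[0]); u=np.array([np.cos(a),np.sin(a),0]); v=np.array([-u[1],u[0],0])
    im=s["img"]; h=cv2.cvtColor(im,cv2.COLOR_RGB2HSV).astype(int)
    m=(h[...,0]>=5)&(h[...,0]<=22)&(h[...,1]>215)&(h[...,2]>110); m[:60]=0;m[190:]=0;m[:,:290]=0;m[:,420:]=0
    k=big(m)[0]; M=np.zeros(m.shape,np.uint8); cv2.drawContours(M,[k],-1,1,-1)
    rows,cols=np.nonzero(M); o=-s["R"].T@s["t"]; q0=p+.017*v
    D=(np.linalg.inv(s["intrinsics"])@np.c_[cols,rows,np.ones(len(rows))].T).T@s["R"]
    P=o+D*(((q0-o)@v)/(D@v))[:,None]; X=(P-p)@u; Z=P[:,2]
    pts=[]
    for b in np.arange(-.045,0.001,.003):
        g=(X>b)&(X<=b+.003)
        if g.sum()>3: pts.append((b+.0015,Z[g].min()))
    pts=np.array(pts); 
    if dbg: print(np.round(pts*1000,1).tolist())
    sel=pts[pts[:,0]>X.min()+.006]
    f=cv2.fitLine((sel*1000).astype(np.float32),cv2.DIST_HUBER,0,.01,.01).ravel(); t=np.degrees(np.arctan2(f[1],f[0])); t=(t+90)%180-90
    box=im[60:190,290:420].astype(int); blk=(box.max(2)<60)
    print("tilt %.1f Xmin %.1f Zmin %.1f"%(t,X.min()*1000,Z.min()*1000),"dark",int(blk.sum()))
    return s
E
python3 -c "
from h import *
tilt('t2',True)"
```

```text
[]Traceback (most recent call last):
  File "<string>", line 3, in <module>
    tilt('t2',True)
    ~~~~^^^^^^^^^^^
  File "h.py", line 33, in tilt
    sel=pts[pts[:,0]>X.min()+.006]
            ~~~^^^^^
IndexError: too many indices for array: array is 1-dimensional, but 2 were indexed
```

```bash
sed -i 's/m\[:,420:\]=0/m[:,372:]=0/; s/<=22)&(h\[...,1\]>215)/<=18)\&(h[...,1]>215)/' h.py
python3 -c "
from h import *
tilt('t2',True)"
```

```text
[[-40.5, 50.4], [-37.5, 38.2], [-34.5, 34.7], [-31.5, 34.0], [-28.5, 35.4], [-25.5, 34.7], [-22.5, 36.8], [-19.5, 35.4], [-16.5, 34.7], [-13.5, 36.8], [-10.5, 36.1], [-4.5, 36.8], [-1.5, 38.8]]
tilt 4.2 Xmin -41.8 Zmin 34.0 dark 683
```

```bash
python3 -m pendant '{"slide":[[-0.08,-0.02,-0.05],[-0.08,-0.02,-0.08],[-0.08,-0.02,-0.08],[0,0,0],[0,0,0]],"roll":[0,0,0,0,0]}'
python3 -c "
from h import *
tilt('t3',True)"
```

```text
clock: 9.03
tcp_pos: [0.5717, -0.3145, 0.2229]
eef_rot: [3.124, 0.327, 0.003]
contact_force: [1.6, -0.7, 2.4]
grip_width: 0.0342
finger_force: 14.0
[[-34.5, 41.6], [-31.5, 29.2], [-28.5, 25.7], [-25.5, 27.1], [-22.5, 29.2], [-19.5, 28.5], [-16.5, 27.8], [-13.5, 29.2], [-10.5, 31.3], [-7.5, 30.6], [1.5, 31.2]]
tilt 10.0 Xmin -35.2 Zmin 25.7 dark 700
```

```bash
python3 -m pendant '{"slide":[[-0.06,-0.01,-0.06],[-0.06,-0.01,-0.06],[-0.06,-0.01,-0.06],[0,0,0],[0,0,0],[0,0,0]],"roll":[0,0,0,0,0,0]}'
python3 -c "
from h import *
tilt('t4',True)"
```

```text
clock: 9.58
tcp_pos: [0.566, -0.3155, 0.2175]
eef_rot: [-3.124, -0.326, 0.002]
contact_force: [-1.0, 0.2, 1.0]
grip_width: 0.0339
finger_force: 14.0
[[-31.5, 34.2], [-28.5, 24.5], [-25.5, 18.2], [-22.5, 19.6], [-19.5, 21.7], [-16.5, 21.0], [-13.5, 23.1], [-10.5, 22.3], [-7.5, 23.7], [-4.5, 25.8]]
tilt 17.4 Xmin -33.3 Zmin 18.2 dark 691
```

```bash
python3 -m pendant '{"slide":[[-0.04,-0.01,-0.04],[-0.04,-0.01,-0.04],[0,0,0],[0,0,0],[0,0,0],[0,0,0],[0,0,0]],"roll":[0,0,0,0,0,0,0]}'
python3 -c "
from h import *
tilt('t5',True)"
```

```text
clock: 10.22
tcp_pos: [0.5646, -0.3158, 0.216]
eef_rot: [-3.125, -0.327, -0.0]
contact_force: [1.0, -0.7, 2.3]
grip_width: 0.034
finger_force: 14.0
[[-31.5, 34.2], [-28.5, 21.7], [-25.5, 18.2], [-22.5, 17.5], [-19.5, 16.8], [-16.5, 21.0], [-13.5, 20.3], [-10.5, 22.4], [-7.5, 21.7], [-4.5, 23.1], [-1.5, 25.1], [1.5, 24.4]]
tilt 16.5 Xmin -34.1 Zmin 16.8 dark 709
```

```bash
python3 -m pendant '{"slide":[[0,0,0.2],[0.1,0.02,0.2],[0.2,0.04,0.2],[0.3,0.06,0],[0.2,0.04,0],[0.06,0.01,-0.1],[0,0,-0.1],[0,0,0],[0,0,0]],"roll":[0,0,0,0,0,0,0,0,0]}'
python3 -c "
from h import *
tilt('t6',True)"
```

```text
clock: 11.02
tcp_pos: [0.5856, -0.3115, 0.2252]
eef_rot: [-3.124, -0.326, 0.002]
contact_force: [0.2, -0.4, -2.3]
grip_width: 0.034
finger_force: 14.0
[[-37.5, 68.9], [-34.5, 48.3], [-31.5, 42.2], [-28.5, 32.6], [-25.5, 25.6], [-22.5, 27.7], [-19.5, 27.0], [-16.5, 29.1], [-13.5, 28.4], [-10.5, 29.8], [-7.5, 31.9], [-4.5, 33.9]]
tilt 13.2 Xmin -39.3 Zmin 25.6 dark 739
```

```bash
python3 -m pendant '{"slide":[[-0.03,-0.01,-0.06],[-0.03,-0.01,-0.06],[-0.03,-0.01,-0.04],[0,0,0],[0,0,0],[0,0,0],[0,0,0]],"roll":[0,0,0,0,0,0,0]}'
python3 -c "
from h import *
tilt('t7',True)"
```

```text
clock: 11.65
tcp_pos: [0.5841, -0.3123, 0.2225]
eef_rot: [3.124, 0.327, 0.001]
contact_force: [1.0, 0.8, 3.4]
grip_width: 0.0338
finger_force: 14.0
[[-37.5, 63.4], [-34.5, 48.7], [-31.5, 36.5], [-28.5, 33.0], [-25.5, 23.3], [-22.5, 25.4], [-19.5, 24.7], [-16.5, 26.0], [-13.5, 28.1], [-10.5, 27.4], [-7.5, 29.5], [-4.5, 28.8], [-1.5, 30.2], [1.5, 32.3]]
tilt 13.4 Xmin -38.0 Zmin 23.3 dark 741
```

```bash
sed -i 's/sel=pts\[.*/sel=pts[np.argmin(pts[:,1]):]/' h.py
python3 -m pendant '{"slide":[[-0.04,-0.01,-0.05],[-0.04,-0.01,-0.05],[0,0,0],[0,0,0],[0,0,0],[0,0,0],[0,0,0]],"roll":[0,0,0,0,0,0,0]}'
python3 -c "
from h import *
tilt('t8')"
python3 -m pendant '{"slide":[[-0.04,-0.01,-0.05],[-0.04,-0.01,-0.05],[0,0,0],[0,0,0],[0,0,0],[0,0,0],[0,0,0]],"roll":[0,0,0,0,0,0,0]}'
python3 -c "
from h import *
tilt('t9')"
```

```text
clock: 12.28
tcp_pos: [0.5826, -0.3126, 0.2204]
eef_rot: [3.124, 0.327, 0.003]
contact_force: [-0.2, 0.0, 5.4]
grip_width: 0.0342
finger_force: 14.0
tilt 21.5 Xmin -36.8 Zmin 19.7 dark 731
clock: 12.92
tcp_pos: [0.5804, -0.3133, 0.2177]
eef_rot: [3.124, 0.327, 0.003]
contact_force: [1.4, 1.1, 6.0]
grip_width: 0.0338
finger_force: 14.0
tilt 22.4 Xmin -35.2 Zmin 16.7 dark 744
```

View pics/t9.png

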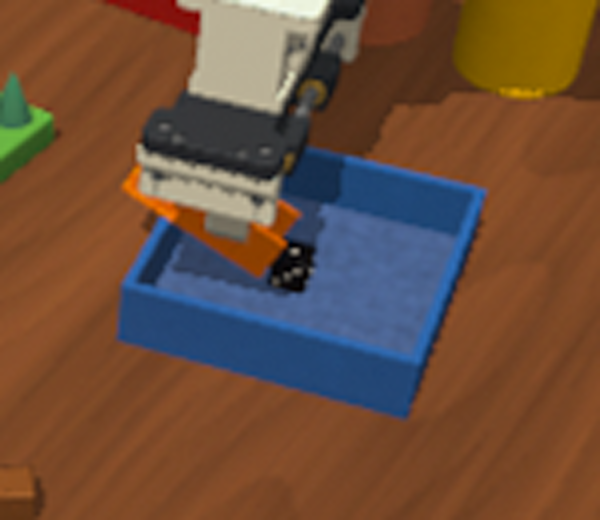

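Die_1 lies in the tray at (293,265), right by the spout, and the cup tilt is about 23°. I'll lift, shift 30 mm sideways and go on with a contact nearer to the grip.

```bash
python3 -m pendant '{"slide":[[0,0,0.3],[0,0,0.3],[0.1,-0.2,0],[0.2,-0.4,0],[0.2,-0.3,0],[0.1,-0.2,0],[0,0,-0.15],[0,0,-0.15],[0,0,0],[0,0,0]],"roll":[0,0,0,0,0,0,0,0,0,0]}'
python3 -c "
from h import *
tilt('t10',True)"
```

```text
clock: 13.8
tcp_pos: [0.5944, -0.34, 0.2236]
eef_rot: [-3.123, -0.328, 0.002]
contact_force: [-0.3, -0.0, -1.5]
grip_width: 0.0338
finger_force: 14.0
[[-34.5, 60.5], [-31.5, 45.7], [-28.5, 39.6], [-25.5, 32.7], [-22.5, 22.9], [-19.5, 25.1], [-16.5, 24.4], [-13.5, 26.5], [-10.5, 25.8], [-7.5, 27.9], [-4.5, 29.3], [-1.5, 31.4], [1.5, 33.5]]
tilt 22.2 Xmin -36.9 Zmin 22.9 dark 694
```

```bash
python3 -m pendant '{"slide":[[-0.04,-0.01,-0.06],[-0.04,-0.01,-0.06],[-0.03,0,-0.04],[0,0,0],[0,0,0],[0,0,0],[0,0,0]],"roll":[0,0,0,0,0,0,0]}'
python3 -c "
from h import *
tilt('t11')"
python3 -m pendant '{"slide":[[-0.04,-0.01,-0.05],[-0.04,-0.01,-0.04],[0,0,0],[0,0,0],[0,0,0],[0,0,0],[0,0,0]],"roll":[0,0,0,0,0,0,0]}'
python3 -c "
from h import *
tilt('t12')"
```

```text
clock: 14.43
tcp_pos: [0.5921, -0.3414, 0.2205]
eef_rot: [3.125, 0.326, 0.0]
contact_force: [-0.1, -0.6, -1.8]
grip_width: 0.034
finger_force: 14.0
tilt 25.0 Xmin -36.8 Zmin 19.6 dark 699
clock: 15.07
tcp_pos: [0.5912, -0.3415, 0.2198]
eef_rot: [3.124, 0.327, 0.005]
contact_force: [0.6, 1.4, 6.3]
grip_width: 0.0337
finger_force: 14.0
tilt 24.7 Xmin -35.9 Zmin 19.6 dark 695
```

```bash
python3 -m pendant '{"slide":[[-0.05,-0.01,-0.05],[-0.05,-0.01,-0.05],[0,0,0],[0,0,0],[0,0,0],[0,0,0],[0,0,0]],"roll":[0,0,0,0,0,0,0]}'
python3 -c "
from h import *
tilt('t13')"
python3 -m pendant '{"slide":[[-0.05,-0.01,-0.05],[-0.05,-0.01,-0.05],[0,0,0],[0,0,0],[0,0,0],[0,0,0],[0,0,0]],"roll":[0,0,0,0,0,0,0]}'
python3 -c "
from h import *
tilt('t14',True)"
```

```text
clock: 15.7
tcp_pos: [0.5885, -0.3423, 0.2171]
eef_rot: [3.123, 0.327, 0.004]
contact_force: [0.3, 1.1, 5.2]
grip_width: 0.0339
finger_force: 14.0
tilt 25.3 Xmin -35.7 Zmin 16.6 dark 687
clock: 16.33
tcp_pos: [0.5859, -0.3431, 0.2145]
eef_rot: [3.123, 0.326, 0.004]
contact_force: [-0.1, 0.2, 4.9]
grip_width: 0.0339
finger_force: 14.0
[[-28.5, 35.3], [-25.5, 31.8], [-22.5, 22.1], [-19.5, 21.4], [-16.5, 14.3], [-13.5, 16.4], [-10.5, 15.7], [-7.5, 17.8], [-4.5, 20.0], [-1.5, 22.1], [1.5, 21.4]]
tilt 24.1 Xmin -33.6 Zmin 14.3 dark 769
```

View pics/t14.png

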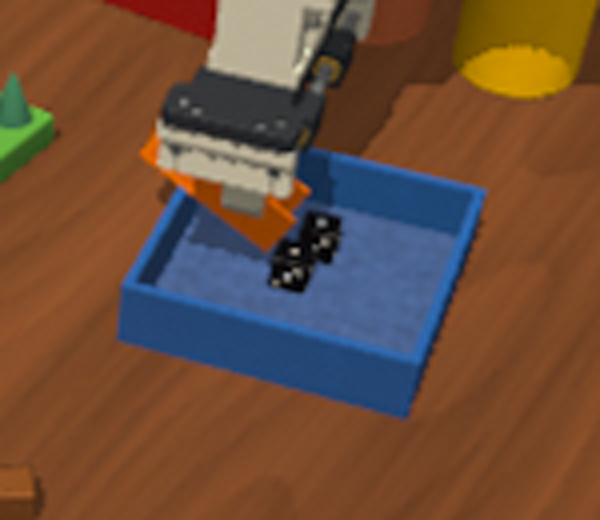

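Die_2 is out as well, with two black dice on the tray floor at (290,270) and (320,235). I'll lift straight up and check.

```bash
python3 -m pendant '{"slide":[[0,0,0.2],[0,0,0.3],[0,0,0.4],[0,0,0.4],[0,0,0.4],[0,0,0.3],[0,0,0.2],[0,0,0],[0,0,0]],"roll":[0,0,0,0,0,0,0,0,0]}'
python3 -c "
from h import *
tilt('t15',True)"
```

```text
clock: 17.13
tcp_pos: [0.5851, -0.3429, 0.2686]
eef_rot: [3.124, 0.326, 0.001]
contact_force: [-0.3, -1.4, -0.9]
grip_width: 0.0339
finger_force: 14.0
[[-31.5, 91.7], [-28.5, 88.6], [-25.5, 82.2], [-22.5, 79.0], [-19.5, 72.6], [-16.5, 66.7], [-13.5, 66.0], [-10.5, 70.1], [-7.5, 72.1], [-4.5, 71.4], [-1.5, 73.4], [1.5, 75.4]]
tilt 29.0 Xmin -36.6 Zmin 66.0 dark 617
```

View pics/t15.png

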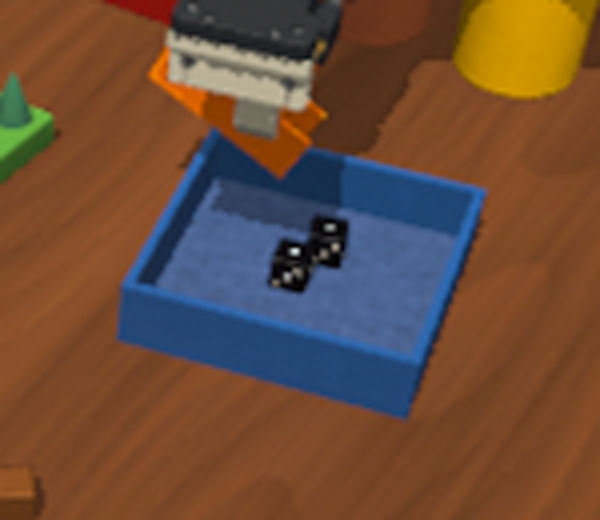

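The picture shows both dice flat in the tray at (290,268) and (328,240), with the cup raised and die_3 not among them. Next I'll carry it gently to the bare shelf beside the tray.

```bash
python3 -m pendant '{"slide":[[-0.1,0.1,0],[-0.2,0.3,0],[-0.3,0.4,0],[-0.3,0.5,0],[-0.3,0.5,0],[-0.3,0.5,0],[-0.3,0.5,0],[-0.3,0.5,0],[-0.3,0.5,0],[-0.3,0.5,0]],"roll":[0,0,0,0,0,0,0,0,0,0]}'
python3 -m pendant '{"slide":[[-0.3,0.5,0],[-0.3,0.5,0],[-0.3,0.5,0],[-0.3,0.5,0],[-0.3,0.5,0],[-0.3,0.5,0],[-0.3,0.5,0],[-0.1,0.4,0],[-0.1,0.3,0],[0,0,0]],"roll":[0,0,0,0,0,0,0,0,0,0]}'
python3 -m pendant '{"slide":[[0,0,-0.2],[0,0,-0.3],[0,0,-0.3],[0,0,-0.3],[0,0,-0.3],[0,0,-0.3],[0,0,-0.2],[0,0,-0.1],[0,0,0],[0,0,0]],"roll":[0,0,0,0,0,0,0,0,0,0]}'
python3 - <<'E'
from h import *
look('s1',3,(60,260,200,400))
E
```

```text
clock: 18.02
tcp_pos: [0.5165, -0.2339, 0.2678]
eef_rot: [-3.124, -0.327, 0.001]
contact_force: [-1.0, -0.0, -1.3]
grip_width: 0.0338
finger_force: 14.0
clock: 18.85
tcp_pos: [0.4596, -0.1284, 0.2682]
eef_rot: [-3.124, -0.33, 0.0]
contact_force: [-0.0, 0.1, -1.4]
grip_width: 0.0342
finger_force: 14.0
clock: 19.68
tcp_pos: [0.4602, -0.1302, 0.2182]
eef_rot: [-3.124, -0.327, -0.0]
contact_force: [-0.2, -0.0, -1.5]
grip_width: 0.0338
finger_force: 14.0
```

View pics/s1.png

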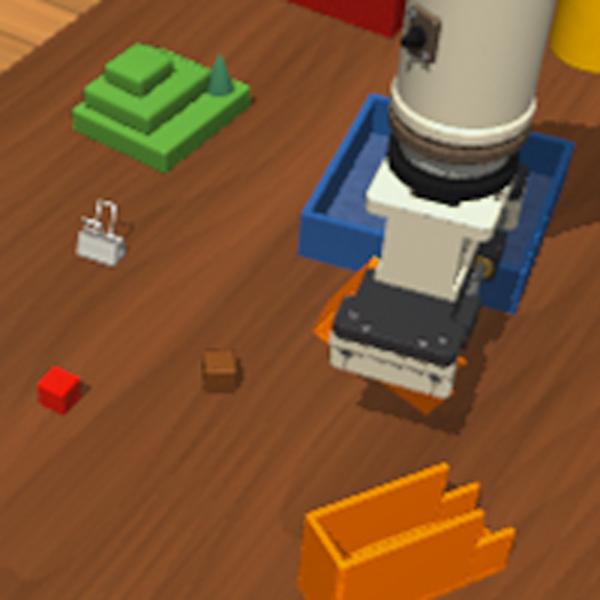

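Here the cup hovers just above the bare shelf, spout low at (428,405), well clear of the tray and the other things. Next I'll press the lip down and drag the cup toward its closed end to level it.

```bash
python3 -m pendant '{"slide":[[0,0,-0.2],[0,0,-0.2],[0,0,-0.1],[0,0,-0.08],[0,0,-0.08],[0,0,0],[0,0,0]],"roll":[0,0,0,0,0,0,0]}'
python3 -m pendant '{"slide":[[0.08,0.02,-0.05],[0.08,0.02,-0.05],[0.08,0.02,-0.05],[0.08,0.02,-0.05],[0,0,0],[0,0,0]],"roll":[0,0,0,0,0,0]}'
```

```text
clock: 20.32
tcp_pos: [0.4612, -0.13, 0.2024]
eef_rot: [3.124, 0.327, 0.004]
contact_force: [1.5, 0.8, 4.6]
grip_width: 0.034
finger_force: 14.0
clock: 20.82
tcp_pos: [0.4687, -0.1283, 0.1972]
eef_rot: [3.124, 0.327, 0.002]
contact_force: [1.4, 0.3, 4.9]
grip_width: 0.034
finger_force: 14.0
```

```bash
sed -e 's/m\[:60\]=0;m\[190:\]=0;m\[:,:290\]=0/m[:130]=0;m[210:]=0;m[:,:295]=0/' h.py > h2.py
python3 -c "
from h2 import *
tilt('u1',True)"
python3 -m pendant '{"slide":[[0.08,0.02,-0.06],[0.08,0.02,-0.06],[0.08,0.02,-0.06],[0.08,0.02,-0.06],[0,0,0],[0,0,0]],"roll":[0,0,0,0,0,0]}'
python3 -c "
from h2 import *
tilt('u2',True)"
```

```text
[]
clock: 21.37
tcp_pos: [0.4761, -0.1267, 0.1907]
eef_rot: [3.124, 0.326, 0.0]
contact_force: [-0.1, -1.1, 2.6]
grip_width: 0.0343
finger_force: 14.0
[[-40.5, 47.1], [-37.5, 23.0], [-34.5, 0.7], [-31.5, -0.1], [-28.5, 1.9]]
tilt 34.1 Xmin -41.3 Zmin -0.1 dark 934Traceback (most recent call last):
  File "<string>", line 3, in <module>
    tilt('u1',True)
    ~~~~^^^^^^^^^^^
  File "h2.py", line 33, in tilt
    sel=pts[np.argmin(pts[:,1]):]
                      ~~~^^^^^
IndexError: too many indices for array: array is 1-dimensional, but 2 were indexed
```

```bash
sed -i 's/k=big(m)\[0\].*/M=m.astype(np.uint8)/; s/np.arange(-.045,0.001/np.arange(-.045,0.04/' h2.py
python3 -m pendant '{"slide":[[0.07,0.01,-0.07],[0.07,0.01,-0.07],[0.06,0.01,-0.07],[0,0,0],[0,0,0]],"roll":[0,0,0,0,0]}'
python3 -c "
from h2 import *
tilt('u3',True)"
```

```text
clock: 21.83
tcp_pos: [0.481, -0.1253, 0.1851]
eef_rot: [-3.124, -0.327, 0.0]
contact_force: [-0.8, -0.5, -0.3]
grip_width: 0.0342
finger_force: 14.0
[[-43.5, 32.5], [-40.5, 10.6], [-37.5, 0.3], [-34.5, -0.5], [-31.5, 0.7], [-28.5, -0.2]]
tilt 3.4 Xmin -43.1 Zmin -0.5 dark 853
```

```bash
python3 -m pendant '{"slide":[[0.03,0.01,-0.05],[0,0,-0.05],[0,0,0],[0,0,0],[0,0,0]],"roll":[0,0,0,0,0]}'
python3 -c "
from h2 import *
tilt('u4',True)"
```

```text
clock: 22.3
tcp_pos: [0.4818, -0.1249, 0.1836]
eef_rot: [3.124, 0.327, -0.0]
contact_force: [-3.5, 0.6, 11.6]
grip_width: 0.034
finger_force: 14.0
[[-43.5, 26.4], [-40.5, 1.3], [-37.5, 0.5], [-34.5, -0.4], [-31.5, 0.8], [-28.5, -0.0]]
tilt 3.4 Xmin -43.5 Zmin -0.4 dark 833
```

The force rises stiffly to 11.6 N, so the cup is flat on the shelf. I'll release it and retreat.

```bash
python3 -m pendant '{"slide":[[0,0,0.02],[0,0,0],[0,0,0]],"roll":[0,0,0]}' - 4
python3 -m pendant '{"slide":[[0,0,0],[0,0,0],[0,0,0],[0,0,0],[0,0,0],[0,0,0]],"roll":[0,0,0,0,0,0]}' 0.3
python3 -m pendant '{"slide":[[0,0,0.3],[0,0,0.6],[0,0,0.8],[0,0,1],[0,0,1],[0,0,1],[0,0,1],[0,0,1],[0,0,1],[0,0,0]],"roll":[0,0,0,0,0,0,0,0,0,0]}'
python3 -m pendant '{"slide":[[0,1,0],[0,1,0],[0,1,0],[0,1,0],[0,1,0],[0,1,0],[0,1,0],[0,1,0],[0,1,0],[0,0,0]],"roll":[0,0,0,0,0,0,0,0,0,0]}'
python3 - <<'E'
from h2 import *
c=viewer.capture("top"); s=viewer.capture("side")
h=cv2.cvtColor(c["img"],cv2.COLOR_RGB2HSV).astype(int)
m=(h[...,0]>=5)&(h[...,0]<=22)&(h[...,1]>160)&(h[...,2]>120)
hs=cv2.cvtColor(s["img"],cv2.COLOR_RGB2HSV).astype(int); ms=(hs[...,0]>=5)&(hs[...,0]<=18)&(hs[...,1]>215)&(hs[...,2]>110)
for n,k,M,cc in(("top",0,m,c),("side",1,ms,s)):
    for q in big(M)[:4]: print(n,cv2.contourArea(q),cv2.boundingRect(q))
# project an upright cup model corners at expected pose for comparison; expected pose: P at px=-.007
a=np.radians(11.9);u=np.array([np.cos(a),np.sin(a)]);v=np.array([-u[1],u[0]]);o=np.array([.4818,-.1249])+.007*u
for x,z in((.049,.055),(.049,0),(-.025,.055),(-.047,.03),(-.047,0)):
    for y in(-.017,.017): print(x,y,z,"top",proj(c,[*(o+u*x+v*y),z]).round(1),"side",proj(s,[*(o+u*x+v*y),z]).round(1))
blk=(c["img"].max(2)<70)
for q in big(blk):
    if 20<cv2.contourArea(q)<600: r=cv2.boundingRect(q); print("dark top",r,ray(c,(r[0]+r[2]/2,r[1]+r[3]/2),.025).round(3))
np.savez("fin.npz",t=c["img"],s=s["img"])
E
```

```text
clock: 22.6
tcp_pos: [0.4818, -0.1249, 0.1836]
eef_rot: [-3.124, -0.327, -0.0]
contact_force: [-2.6, -0.2, 6.4]
grip_width: 0.0344
finger_force: 4.0
clock: 23.1
tcp_pos: [0.4818, -0.1253, 0.1834]
eef_rot: [-3.124, -0.326, 0.0]
contact_force: [-0.6, 0.8, 0.3]
grip_width: 0.0596
finger_force: 0.0
clock: 23.93
tcp_pos: [0.4836, -0.1249, 0.381]
eef_rot: [3.121, 0.327, 0.011]
contact_force: [1.1, -0.5, -0.1]
grip_width: 0.06
finger_force: 0.0
clock: 24.77
tcp_pos: [0.4808, 0.1051, 0.3766]
eef_rot: [-3.12, -0.338, -0.002]
contact_force: [0.2, -0.5, 0.4]
grip_width: 0.0597
finger_force: 0.0
top 1216.0 (253, 251, 57, 52)
top 865.5 (329, 202, 25, 52)
top 35.0 (556, 204, 4, 19)
top 0.0 (281, 137, 1, 1)
side 2499.0 (299, 214, 73, 59)
side 1313.5 (297, 161, 51, 43)
0.049 -0.017 0.055 top [346.8 201.7] side [304.1 159.8]
0.049 0.017 0.055 top [329.7 205. ] side [298.5 170.5]
0.049 -0.017 0 top [342.1 203.2] side [302.2 178.8]
0.049 0.017 0 top [325.9 206.4] side [296.9 189.5]
-0.025 -0.017 0.055 top [354.3 239.2] side [338.9 169.5]
-0.025 0.017 0.055 top [337.1 242.6] side [334.1 180.6]
-0.047 -0
[... 483 characters left out ...]
 -0.405  0.025]
dark top (471, 278, 55, 9) [ 0.384 -0.443  0.025]
dark top (0, 153, 13, 27) [0.6   0.536 0.025]
dark top (282, 254, 20, 13) [ 0.423 -0.027  0.025]
dark top (536, 126, 24, 10) [ 0.694 -0.548  0.025]
dark top (461, 262, 41, 10) [ 0.415 -0.409  0.025]
dark top (537, 334, 23, 10) [ 0.273 -0.545  0.025]
dark top (233, 117, 15, 12) [0.696 0.08  0.025]
dark top (334, 209, 10, 11) [ 0.516 -0.12   0.025]
dark top (91, 74, 28, 6) [0.783 0.351 0.025]
dark top (556, 255, 4, 21) [ 0.42  -0.566  0.025]
dark top (525, 321, 21, 7) [ 0.301 -0.518  0.025]
dark top (16, 186, 21, 5) [0.557 0.496 0.025]
dark top (548, 318, 12, 8) [ 0.307 -0.556  0.025]
dark top (83, 61, 16, 5) [0.809 0.379 0.025]
```

The upright cup outline matches in both views. Die_3 sits at its closed end at (339,214), and both other dice are in the tray.

```bash
python3 -c "
from station import order
print(order.hand_in())"
```

```text
the job is handed in; nothing more can be done
None
```

The job is handed in: die_1 and die_2 lie in the blue tray, die_3 is still in the cup, and the cup stands upright and released on the bare shelf. The hand-in call returned no verdict, so this rests on my final camera check.

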